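# Slide the green filter cube to the lamp window and hold the sprung shutter open

### The job

On the small white test lamp unit, slide the filter cube with the green glass along the base plate, never lifting it, from its black-outlined place into the blue-outlined square in front of the lamp window, so that it sits squarely inside the outline. Let go of it, then pull the sprung shutter rod out of its tube by its black grip until the red ring on the rod has just come fully out of the tube, and hold it there: the program finishes while still gripping the rod at that mark. Leave the orange filter cube, the lidded dish and the lens case where they are.

Things in the scene. Friction and masses are not known exactly. Their poses are not given: they have to be found in the camera images.
- lamp_unit: Fixed test lamp. Origin: on the desk under the blue square's centre; x points to the lamp window, y left, z up. Base plate 4 mm thick, x -40..125, y -130..130 mm, with painted squares 50 mm inside at x = 0: blue at y = 0, black at y = +90 and -90. White lamp housing with black front behind them: x 45..115, y -65..65, top 70 mm above the desk. The rod's tube leaves its -y side.
- bay (a point): Centre of the blue-outlined square, on top of the base plate (4 mm above the desk).
- green_cube: Loose black filter cube with a green round glass, 39 x 40 x 37 mm high, about 90 g. Origin: centre of its underside; z up. It starts in one of the two black squares (left or right varies), turned at most 0.1 rad from the lamp unit's axes; its x axis then lies about along the lamp unit's x axis.
- orange_cube: Like the green cube but with an orange round glass; it stands in the other black square and stays there.
- rod (a joint): How far the telescoping shutter rod is pulled out, in m: 0 = home, 0.040 = the red ring (6 mm wide) has just come fully out of the tube, which is the length mark; end stop at 0.065. An inner spring draws it back: 4 N at home, 9 N at the mark, 12 N at the end stop.
- rod_grip (a point): Centre of the rod's black flat-sided grip, 44 mm above the desk: 14 mm thick (along the lamp unit's x), 32 mm long (along the rod, the lamp unit's y), 30 mm high. It starts at x = 80, y = -121 mm of the lamp unit; the rod is level and pulls out straight along the lamp unit's -y.
- tube_mouth (a point): Centre of the mouth of the rod's tube (15 mm thick), on the rod's axis 44 mm above the desk; fixed. The grip's centre is 36 mm from it at home and 76 mm at the mark.
- lens_case: Bystander: loose white round lens case with a black screw lid, 45 mm across, 66 mm high, left of the lamp unit. Origin: centre of its underside.
- dish: Bystander: loose clear lidded dish, 62 mm across, 14 mm high, to the right of the lamp unit in front of the rod's line. Origin: centre of its underside.
There are look-alikes about, which are no part of the job. Leave any purple or yellow look-alike of the green_cube alone.

How it is judged:
On the way, in this order (a step that is already met when the one before it is completed fails the run):
1. the green cube stands in the blue square, let go, with the rod still home (x of green_cube in the frame of lamp_unit between -0.009 and 0.009 m and y of green_cube in the frame of lamp_unit between -0.009 and 0.009 m and angle between the x axis of green_cube and the x axis of lamp_unit, either way round below 0.22 rad and z of green_cube in the frame of lamp_unit below 0.007 m and angle between green_cube's own z axis and vertical below 0.1 rad and contact force between the fingers and green_cube below 0.1 N and linear speed of green_cube below 0.02 m/s and value of joint rod below 0.006 m), for 0.2 s.
2. the rod is gripped and held at its mark (value of joint rod between 0.035 and 0.047 m and contact force between the fingers and rod above 1 N), for 0.8 s.
At the end, for the whole second after the job is handed in: The green cube stands on the base plate within 9 mm of the blue square's centre along each of the lamp unit's axes and within 0.22 rad of square to it; the fingers still grip the rod (more than 1 N), which stands still between 35 and 47 mm out (mark at 40 mm) (all of step 2 and x of green_cube in the frame of lamp_unit between -0.009 and 0.009 m and y of green_cube in the frame of lamp_unit between -0.009 and 0.009 m and angle between the x axis of green_cube and the x axis of lamp_unit, either way round below 0.22 rad and z of green_cube in the frame of lamp_unit below 0.007 m and angle between green_cube's own z axis and vertical below 0.1 rad and velocity of joint rod between -0.01 and 0.01 m/s and linear speed of green_cube below 0.02 m/s); the arm keeps its last pose, push and grip.
It fails at once if the green cube is lifted more than 8 mm off the base plate or tipped by more than 0.25 rad (z of green_cube in the frame of lamp_unit above 0.012 m or angle between green_cube's own z axis and vertical above 0.25 rad).
It fails at once if the orange cube is moved more than 15 mm or tipped (distance of orange_cube from where it was at the start of the episode above 0.015 m or angle between orange_cube's own z axis and vertical above 0.25 rad).
It fails at once if the lens case is moved more than 15 mm or tipped (distance of lens_case from where it was at the start of the episode above 0.015 m or angle between lens_case's own z axis and vertical above 0.25 rad).
It fails at once if the dish is moved more than 15 mm or tipped (distance of dish from where it was at the start of the episode above 0.015 m or angle between dish's own z axis and vertical above 0.25 rad).
It also fails if it takes over 45 s, if anything falls off the work surface, if the arm or the gripper's body presses on something with over 40 N, if the wrist force passes 120 N, or if a joint passes its speed limit or range.

### The arm

A 6-joint arm with a two-finger parallel gripper is mounted at the origin on a cart in front of the work surface, level with it; the furniture and walls round the work are solid. World frame = base frame: x ahead of the robot, y to its left, z up, the work surface at z = 0. Lengths are in m, angles in rad, forces in N, time in s.
With the tool pointing down it reaches from about 0.3 to 0.825 m from the base axis. Payload 5.4 kg.
Tool frame: the origin (TCP) lies at the very end of the fingers, on their centre line; the grasp point (between the pads) lies 19 mm behind it; z points along the fingers, x is the direction in which the jaws open and shut, and the axes are right-handed (so a half turn about z gives the same grasp; the last joint's range is limited). The gripper opens to 92 mm and grips with 3 to 60 N. Pads are 20 mm wide; open, the fingers measure 128 mm over their backs; the gripper's body (75 mm by 189 mm) begins 69 mm behind the grasp point.
Start: joints at [-1.546, 0.158, 1.597, -0, 1.386, -0.21], TCP at [0.134, -0.559, 0.215] pointing down, gripper open.
Joint ranges: [-2.91, 2.91], [-0.94, 2.29], [0.18, 2.7], [-1.29, 4.43], [0.17, 2.64], [-3, 3]. Speed limits (rad/s): [2.57, 2.57, 3.14, 3.14, 3.14, 3.14].

### API

Orientations are given as a rotation vector (axis times angle).
In Python, from workcell import bot gives the robot as it stands. Calls block until the motion is done:
- bot.goto(position, orientation): joint-space move of the TCP to a pose.
- bot.line_to(position, rot=None, max_speed=0.15): straight line of the TCP; rot=None keeps the orientation; max_speed is the mean speed in m/s.
- bot.set_joints(angles): joint-space move.
- bot.set_gripper(opening, newtons=None): opening from 0.0 (shut) to 1.0 (fully open); newtons is the grip in N (None keeps the last); returns when the fingers have stopped.
- bot.hold(seconds).
- bot.inverse_kinematics(position, orientation): joint angles nearest the present ones, or None.
- bot.read_camera(name): name is "scene" or "top"; returns a dict with "pixels" (384x512x3 uint8, blue, green, red), "fx", "fy", "cx", "cy" (pixels), "k1" (the pictures are not rectified: a ray, as slopes to the right and down, at radius r is drawn at 1 + k1 r^2 times it, then the intrinsics apply), "R" (3x3) and "t" (3): a world point X has camera coordinates R X + t. Camera axes: x right, y down, z forward; pixel columns grow to the right and rows downward; lengths in m; the calibration is good to about 2 mm. A picture is of the moment at which its call begins. There is no depth.
A pose or a line that the arm cannot do raises bot.MotionError and nothing moves.
- bot.job_done(): hands the job in, once; it reports no verdict.
Readings, each from a call of its own:
- bot.current_clock(): time.
- bot.current_joints(): joint angles.
- bot.current_joint_vel(): joint speeds.
- bot.current_effort(): joint torques, N m.
- bot.current_ee_pos(): TCP position.
- bot.current_tool_rot(): TCP orientation.
- bot.current_contact_force(): force on the tool from outside, world axes, zero at the start.
- bot.current_ft_torque(): the same for the moment, N m.
- bot.current_opening(): opening from 0.0 (shut) to 1.0 (fully open).
Only numpy, scipy, OpenCV 4.12 (cv2) and the standard library are available. Lean on these libraries where they do the work, as an engineer would, in place of code of your own. Each camera call takes 0.05 s, during which the arm holds its last target. There are 200 camera calls.

## Working session

There is one attempt and no reset: what is moved stays moved. The work goes in short steps, each a Python script; the robot and the scene stay as the last script left them, time stands still between calls to the robot, and variables do not carry over. Pictures are saved under pics/ and viewed, about 8 in all and at most 12, crops included, and the job is handed in when it is done.

```bash
mkdir -p pics; ls; python3 - <<'E'
from workcell import bot
import cv2,numpy as np
for n in ("scene","top"):
    c=bot.read_camera(n); cv2.imwrite(f"pics/{n}0.png",c["pixels"])
    print(n,{k:np.round(c[k],4).tolist() for k in c if k!="pixels"})
print(bot.current_clock(),bot.current_tool_rot())
E
```

```text
pics
scene {'fx': 359.4379, 'fy': 359.4379, 'cx': 256.3215, 'cy': 188.804, 'k1': -0.0094, 'R': [[-0.8497, -0.5272, 0.0073], [-0.2786, 0.4372, -0.8551], [0.4476, -0.7287, -0.5184]], 't': [0.3897, 0.238, 0.6232]}
top {'fx': 349.0763, 'fy': 349.0763, 'cx': 250.3176, 'cy': 185.6219, 'k1': -0.0704, 'R': [[-0.0097, -0.9999, 0.0042], [-0.9921, 0.0091, -0.1254], [0.1254, -0.0054, -0.9921]], 't': [-0.0606, 0.5365, 0.8998]}
0.1 [-2.46528567e+00  1.94509476e+00  1.73333064e-03]
```

View pics/scene0.png

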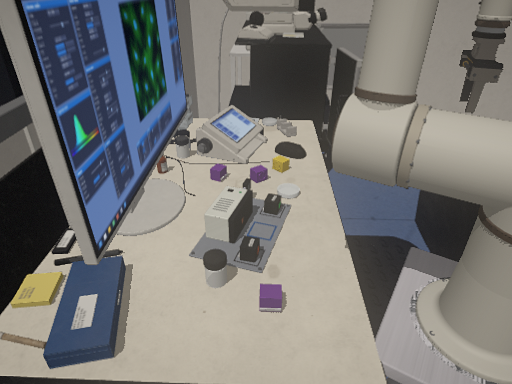

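View pics/top0.png

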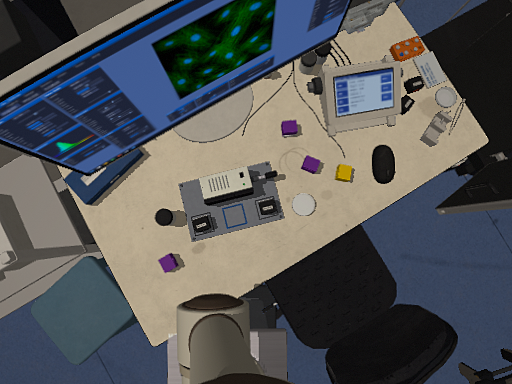

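The scene shows the lamp unit with its cubes at about (273,203) and (250,248) in the scene picture, and (203,224) and (267,207) in the top one. The blue square is at top (234,215) and the rod grip at top (270,175). The next crops should show which glass is green.

```bash
python3 - <<'E'
import cv2,numpy as np
a=cv2.imread("pics/top0.png")[150:250,145:325]; b=cv2.imread("pics/scene0.png")[165:295,185:315]
a=cv2.resize(a,None,fx=4,fy=4,interpolation=cv2.INTER_CUBIC); cv2.imwrite("pics/topc.png",a)
b=cv2.resize(b,None,fx=4.5,fy=4.5,interpolation=cv2.INTER_CUBIC); cv2.imwrite("pics/scenec.png",b)
E
```

```text
(no output)
```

View pics/topc.png

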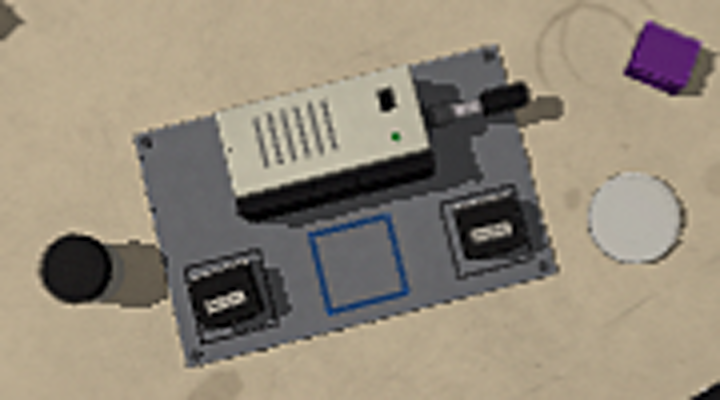

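View pics/scenec.png

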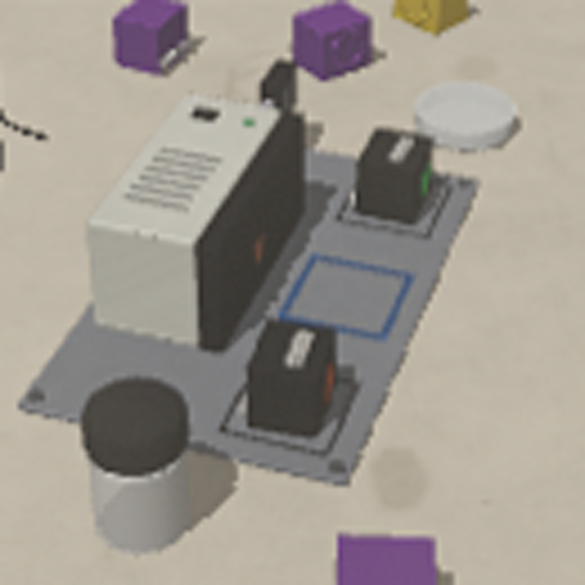

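Green is the right-hand cube (lamp -y), at top about (267,207), and orange is at (203,224). Next I'll measure the lamp pose, the cubes and the dish.

```bash
cat > h.py <<'E'
import cv2,numpy as np
from workcell import bot
from scipy.spatial.transform import Rotation as Rn
def cast(c,px,z):
    px=np.atleast_2d(np.asarray(px,float)); K=np.array([[c["fx"],0,c["cx"]],[0,c["fy"],c["cy"]],[0,0,1]])
    u=cv2.undistortPoints(px[:,None],K,np.array([c["k1"],0,0,0,0.]))[:,0]
    R=np.array(c["R"]);t=np.array(c["t"]); d=np.c_[u,np.ones(len(u))]@R; C=-R.T@t
    return C+d*((z-C[2])/d[:,2])[:,None]
def proj(c,X):
    K=np.array([[c["fx"],0,c["cx"]],[0,c["fy"],c["cy"]],[0,0,1]])
    return cv2.projectPoints(np.atleast_2d(X).astype(float),cv2.Rodrigues(np.array(c["R"]))[0],np.array(c["t"],float),K,np.array([c["k1"],0,0,0,0.]))[0][:,0]
def fit(L,W):  # 2D rigid lamp->world
    a=L.mean(0);b=W.mean(0);A=L-a;B=W-b
    th=np.arctan2((A[:,0]*B[:,1]-A[:,1]*B[:,0]).sum(),(A*B).sum()); r=np.array([[np.cos(th),-np.sin(th)],[np.sin(th),np.cos(th)]])
    return th,b-r@a
def blue(c,win):
    y0,y1,x0,x1=win; p=c["pixels"][y0:y1,x0:x1].astype(int)
    m=((p[...,0]-p[...,2]>35)).astype(np.uint8)
    k,lab,st,_=cv2.connectedComponentsWithStats(m,connectivity=8); i=1+np.argmax(st[1:,4])
    pts=np.argwhere(lab==i)[:,::-1].astype(np.float32)
    return pts+[x0,y0]
def down(yaw):
    x=np.array([np.cos(yaw),np.sin(yaw),0]);z=np.array([0,0,-1.]);return Rn.from_matrix(np.c_[x,np.cross(z,x),z]).as_rotvec()
E
python3 - <<'E'
from h import *
T=bot.read_camera("top");S=bot.read_camera("scene")
L=np.array([[.125,.13],[.125,-.13],[-.04,-.13],[-.04,.13]])
crop=np.array([[133,135],[497,45],[558,270],[190,367]])/4-.4+[145,150]
W=cast(T,crop,.004)[:,:2]; th,o=fit(L,W); r=np.array([[np.cos(th),-np.sin(th)],[np.sin(th),np.cos(th)]])
print("plate fit",th,o,"res mm",np.round((W-(L@r.T+o))*1e3,1).tolist())
for c,w in((T,(195,235,215,255)),(S,(215,245,240,285))):
    p=blue(c,w); wp=cast(c,p,.004)[:,:2].astype(np.float32); print("blue",len(p),cv2.minAreaRect((wp*1000)))
th_,o_=th,o
inl=lambda X:(np.asarray(X)[:,:2]-o)@r
# cubes, dish: dark/bright masks in top view
g=T["pixels"].max(2)
for n,(x0,x1,y0,y1),f,z in(("green",(252,284,195,222),lambda g:g<48,.041),("orange",(190,218,210,238),lambda g:g<48,.041),("dish",(288,322,188,222),lambda g:g>205,.014),("grip",(262,285,165,185),lambda g:g<45,.059)):
    m=f(g[y0:y1,x0:x1]).astype(np.uint8)
    if n in("green","orange"): m=cv2.morphologyEx(m,cv2.MORPH_CLOSE,np.ones((5,5)));m=cv2.morphologyEx(m,cv2.MORPH_OPEN,np.ones((5,5)))
    k,lab,st,_=cv2.connectedComponentsWithStats(m); i=1+np.argmax(st[1:,4])
    q=np.argwhere(lab==i)[:,::-1]+[x0,y0]; X=inl(cast(T,q,z)).astype(np.float32)*1000
    print(n,len(q),"lamp frame",cv2.minAreaRect(X),"mean",X.mean(0))
print("grip px pred",proj(T,np.r_[o+r@[.08,-.121],.059]))
E
```

```text
plate fit 0.243923359921812 [ 0.45807381 -0.02200779] res mm [[-0.2, 0.5], [-2.0, -0.2], [1.4, 0.5], [0.8, -0.8]]
blue 134 ((457.6300964355469, -20.838951110839844), (58.98039245605469, 58.087440490722656), 13.480534553527832)
blue 28 ((433.2543029785156, -27.930206298828125), (9.608399391174316, 54.55283737182617), 10.674201011657715)
green 385 lamp frame ((-0.17110633850097656, -87.63894653320312), (51.8602180480957, 56.90520477294922), 89.38932037353516) mean [ -1.4242213 -88.18974  ]
orange 393 lamp frame ((-1.5850181579589844, 88.22660064697266), (51.0631217956543, 56.61442947387695), 0.22193247079849243) mean [-1.0768665 86.85144  ]Traceback (most recent call last):
  File "<stdin>", line 16, in <module>
    return _wrapfunc(a, 'argmax', axis=axis, out=out, **kwds)
    return bound(*args, **kwds)
ValueError: attempt to get argmax of an empty sequence
```

```bash
cat >> h.py <<'E'
th=0.240; o=np.array([.458,-.0215]); r=np.array([[np.cos(th),-np.sin(th)],[np.sin(th),np.cos(th)]])
def lw(x,y,z): return np.r_[o+r@[x,y],z]
def inl(X): return (np.atleast_2d(X)[:,:2]-o)@r
E
python3 - <<'E'
from h import *
T=bot.read_camera("top"); print("dish",inl(cast(T,[[303.4,203.9]],.014)))
bot.set_gripper(.65,15)
rot=down(th-np.pi/2)
bot.goto(lw(-.001,-.089,.15),rot)
bot.line_to(lw(-.001,-.089,.055),rot)
T=bot.read_camera("scene"); 
b=T["pixels"][130:290,180:340]; cv2.imwrite("pics/app.png",cv2.resize(b,None,fx=3.7,fy=3.7,interpolation=cv2.INTER_CUBIC))
print(bot.current_clock(),bot.current_joints(),bot.current_ee_pos(),bot.current_contact_force(),bot.current_opening())
E
```

```text
dish [[-0.0166362  -0.18967403]]
3.7667 [-4.69771835e-01  1.32525008e-01  1.96471801e+00 -3.41177782e-05
  1.04205082e+00  8.61216497e-01] [ 0.47915465 -0.10880079  0.05616378] [ 0.02704591 -0.09548432  0.50130227] 0.6545842184289765
```

View pics/app.png

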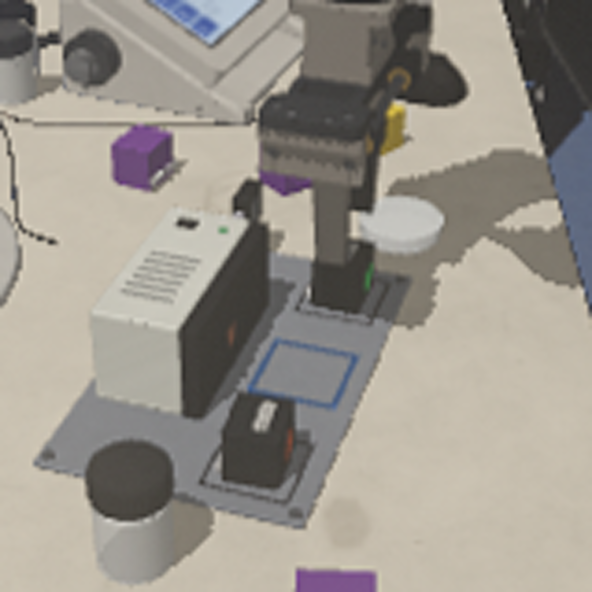

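The picture shows the fingers centred over the green cube, clear of the dish. I'll descend, grip and slide.

```bash
python3 - <<'E'
from h import *
rot=down(th-np.pi/2)
bot.line_to(lw(-.001,-.089,.013),rot,.06)
print(bot.current_ee_pos(),bot.current_contact_force())
bot.set_gripper(.2,12); bot.hold(.2)
print("open mm",bot.current_opening()*92,bot.current_ee_pos(),bot.current_contact_force())
if bot.current_opening()*92>35:
    z=bot.current_ee_pos()[2]
    bot.line_to(lw(-.001,0,.013),rot,.05); bot.hold(.3)
    print(bot.current_ee_pos(),inl(bot.current_ee_pos()),bot.current_contact_force(),bot.current_clock())
    S=bot.read_camera("scene"); cv2.imwrite("pics/s_slid.png",S["pixels"])
    cv2.imwrite("pics/slid.png",cv2.resize(S["pixels"][160:280,185:315],None,fx=4.5,fy=4.5,interpolation=cv2.INTER_CUBIC))
E
```

```text
[ 0.47844251 -0.10831026  0.01319333] [-0.17731642 -0.24396513 -0.05172923]
open mm 39.94839475059555 [ 0.47857183 -0.10842412  0.01339037] [-0.461334   -0.71678578  3.07908214]
[ 0.45722628 -0.02139323  0.0133572 ] [[-0.00072617  0.00028763]] [ 0.41588115 -2.95075981  6.88797643] 7.475
```

View pics/slid.png

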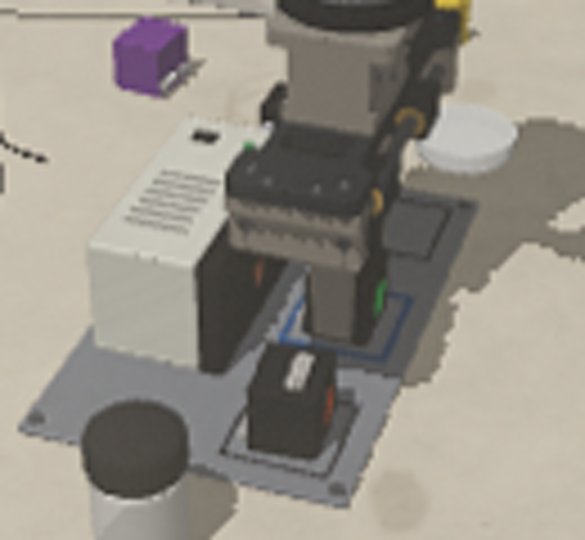

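The cube is in the blue outline with the fingers still around it. I'll release, retreat above the rod, and check from both cameras.

```bash
python3 - <<'E'
from h import *
bot.set_gripper(.6); bot.hold(.2)
p=bot.current_ee_pos(); bot.line_to([p[0],p[1],.17],None,.12)
for y in (th,th+np.pi): print(y,bot.inverse_kinematics(lw(.08,-.121,.15),down(y)))
q=[(abs(j[5]),y) for y in (th,th+np.pi) if (j:=bot.inverse_kinematics(lw(.08,-.121,.15),down(y))) is not None]
yaw=min(q)[1]; print("yaw",yaw)
bot.goto(lw(.08,-.121,.17),down(yaw)); bot.set_gripper(.55)
print(bot.current_clock(),bot.current_joints(),inl(bot.current_ee_pos()))
T=bot.read_camera("top");S=bot.read_camera("scene")
cv2.imwrite("pics/t1.png",T["pixels"]);cv2.imwrite("pics/s1.png",S["pixels"])
a=cv2.resize(T["pixels"][150:250,170:300],None,fx=4,fy=4,interpolation=cv2.INTER_CUBIC)
b=cv2.resize(S["pixels"][150:280,190:260+60],None,fx=400/130,fy=400/130,interpolation=cv2.INTER_CUBIC)
cv2.imwrite("pics/rel.png",np.hstack([a[:,:400],b])[:, :800])
E
```

```text
0.24 [-4.18789621e-01  2.19818226e-01  1.65794416e+00 -4.44089210e-16
  1.26383027e+00 -6.58789621e-01]
3.3815926535897933 [-4.18789621e-01  2.19818226e-01  1.65794416e+00 -4.44089210e-16
  1.26383027e+00  2.48280303e+00]
yaw 0.24
11.3667 [-4.18604411e-01  1.99899400e-01  1.63961751e+00 -1.45331527e-05
  1.30194596e+00 -6.58592313e-01] [[ 0.07997747 -0.12085607]]
```

View pics/rel.png

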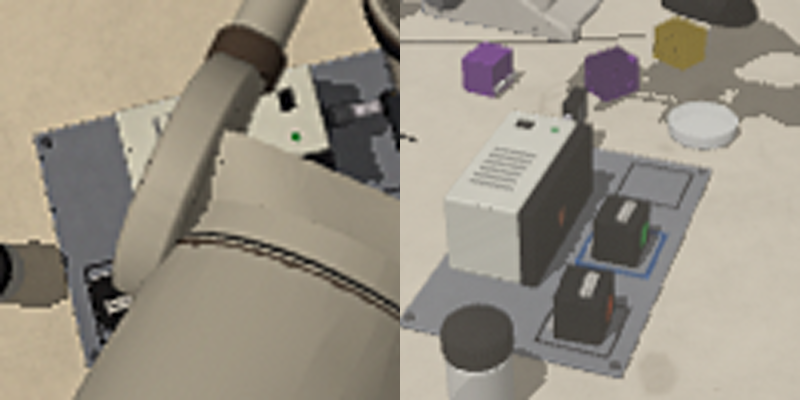

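The cube stands inside the blue outline and everything else is undisturbed. I'll put numbers on it: label centroids on the cube tops, before and after, against the blue square in the same camera.

```bash
python3 - <<'E'
from h import *
S=bot.read_camera("scene");T=bot.read_camera("top")
s0=cv2.imread("pics/scene0.png");t0=cv2.imread("pics/top0.png")
def label(c,img,ctr,n):
    x,y=ctr; w=img[y-6:y+7,x-6:x+7].min(2).astype(float); wt=np.clip(w-75,0,None)
    ys,xs=np.mgrid[y-6:y+7,x-6:x+7]; q=[(wt*xs).sum()/wt.sum(),(wt*ys).sum()/wt.sum()]
    print(n,np.round(q,1),"lamp mm",np.round(inl(cast(c,[q],.041))*1e3,1))
for n,c,img,ctr in(("scene0 green",S,s0,(274,198)),("scene0 orange",S,s0,(251,242)),("scene now orange",S,S["pixels"],(252,243)),("scene now green",S,S["pixels"],(263,218)),("top0 green",T,t0,(267,207)),("top0 orange",T,t0,(201,224))):
    label(c,img,ctr,n)
p=s0[218:246,240:284].astype(int); m=(p[...,0]-p[...,2]>15); q=np.argwhere(m)[:,::-1]+[240,218]
print("blue in scene0 lamp mm",len(q),cv2.minAreaRect((inl(cast(S,q,.004))*1e3).astype(np.float32)))
E
```

```text
scene0 green [274.6 194.4] lamp mm [[  -1.2 -106. ]]
scene0 orange [251.2 241.6] lamp mm [[-4.9 88.4]]
scene now orange [251.1 241.9] lamp mm [[-4.9 89.4]]
scene now green [263.6 216. ] lamp mm [[-2.5 -7.7]]
top0 green [267.4 207.4] lamp mm [[ -2.9 -90.5]]
top0 orange [200.7 224.3] lamp mm [[-2.7 90.3]]
blue in scene0 lamp mm 135 ((-0.4984416961669922, -0.7670326232910156), (59.240692138671875, 60.0440673828125), 0.4333246946334839)
```

The scene label windows picked up bright plate: the unmoved start pose read y=-106. So I'll recheck with a tighter window. I'll also check the grip position, then grasp the rod.

```bash
python3 - <<'E'
from h import *
S=bot.read_camera("scene");T=bot.read_camera("top"); s0=cv2.imread("pics/scene0.png")
def label(img,ctr,n):
    x,y=ctr; w=img[y-5:y+5,x-4:x+5].min(2); k,lab,st,ce=cv2.connectedComponentsWithStats((w>120).astype(np.uint8))
    i=lab[5,4] or 1+np.argmax(st[1:,4]); q=ce[i]+[x-4,y-5]; print(n,st[i,4],np.round(q,1),np.round(inl(cast(S,[q],.041))*1e3,1))
label(s0,(274,198),"green0");label(s0,(251,242),"orange0");label(S["pixels"],(263,218),"green now")
print("grip top est",inl(cast(T,[[271.2,173.7]],.059)))
rot=down(th)
bot.line_to(lw(.08,-.121,.075),rot,.12); bot.line_to(lw(.08,-.121,.026),rot,.06)
print(bot.current_ee_pos(),bot.current_contact_force())
bot.set_gripper(0.05,40); bot.hold(.2)
print("open mm",bot.current_opening()*92,inl(bot.current_ee_pos()),bot.current_contact_force(),bot.current_clock())
S=bot.read_camera("scene");cv2.imwrite("pics/grip.png",cv2.resize(S["pixels"][150:250,205:310],None,fx=5,fy=5,interpolation=cv2.INTER_CUBIC))
E
```

```text
green0 13 [273.7 197.8] [[ -3.5 -89.6]]
orange0 27 [251.2 241.9] [[-5.1 89.2]]
green now 23 [263.1 218.2] [[-3.9  1. ]]
grip top est [[ 0.07907126 -0.12118896]]
[ 0.56485143 -0.12016396  0.02638682] [-0.46707734 -0.25763859  0.77990523]
open mm 13.924015993705172 [[ 0.08057385 -0.12104652]] [ 4.19143374  1.00160049 -2.26126352] 14.4167
```

View pics/grip.png

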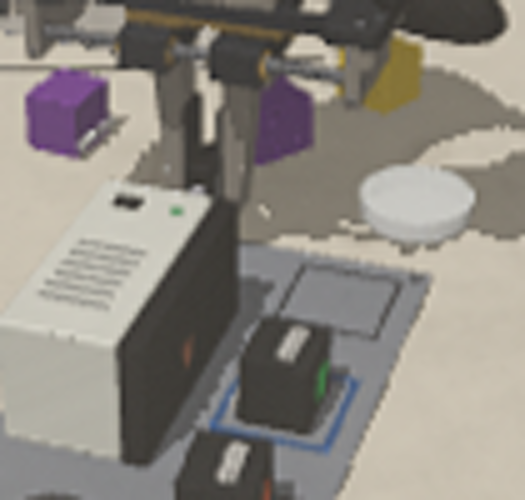

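The grip is held (13.9 mm opening) and the green cube label reads lamp (-3.9, 1.0) mm. Unmoved labels read about -4 mm in x too, so that is mostly bias. Now the pull.

```bash
python3 - <<'E'
from h import *
y0=inl(bot.current_ee_pos())[0,1]
bot.line_to(lw(.08,-.1615,.026),down(th),.03); bot.hold(.5)
p=inl(bot.current_ee_pos())[0]; print("pulled mm",(y0-p[1])*1e3,p,bot.current_opening()*92,"F lamp",r.T@bot.current_contact_force()[:2],bot.current_clock())
T=bot.read_camera("top");S=bot.read_camera("scene");cv2.imwrite("pics/tp.png",T["pixels"])
for n,c in(("top",T),("scene",S)):
    v=cv2.cvtColor(c["pixels"],cv2.COLOR_BGR2HSV); u=proj(c,lw(.08,-.088,.044))[0].astype(int)
    w=(slice(u[1]-15,u[1]+16),slice(u[0]-15,u[0]+16)); m=((v[...,0]<8)|(v[...,0]>172))&(v[...,1]>110)&(v[...,2]>50)
    q=np.argwhere(m[w])[:,::-1]+u-15; print(n,"pred",u,len(q), np.round(inl(cast(c,q,.047)).mean(0)*1e3,1) if len(q) else "")
u=proj(T,lw(.08,-.12,.044))[0].astype(int); k=proj(S,lw(.08,-.1,.044))[0].astype(int)
cr=lambda c,u:cv2.resize(c["pixels"][u[1]-40:u[1]+40,u[0]-40:u[0]+40],(400,400),interpolation=cv2.INTER_CUBIC)
cv2.imwrite("pics/pull.png",np.hstack([cr(T,u),cr(S,k)]))
E
```

```text
pulled mm 37.77773069954447 [ 0.08056708 -0.15883709] 13.721217450830396 F lamp [4.80778383 8.47457162] 16.4667
top pred [258 177] 0 
scene pred [241 191] 0
```

View pics/pull.png

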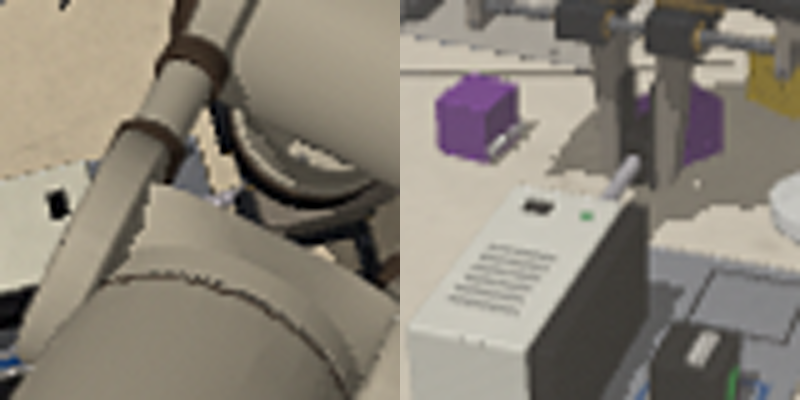

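The TCP moved 37.8 mm (compliance), and the spring force of 8.5 N agrees with about 37 mm out. The ring is hidden behind the housing, so I'll compare where the rod meets the grip (crop about (632,160)) with the prediction. Then I'll add the remainder.

```bash
python3 - <<'E'
from h import *
S=bot.read_camera("scene"); k=proj(S,lw(.08,-.1,.044))[0].astype(int)
for y in(-.085,-.100,-.135,-.143,-.150): print(y,np.round((proj(S,lw(.08,y,.047))[0]-k)*5+[600,200]))
bot.line_to(lw(.08,-.1645,.026),down(th),.03); bot.hold(1.0)
p=inl(bot.current_ee_pos())[0]; print("pulled mm",(-.12105-p[1])*1e3,bot.current_opening()*92,"F lamp",r.T@bot.current_contact_force()[:2],bot.current_clock())
S=bot.read_camera("scene");cv2.imwrite("pics/fin.png",cv2.resize(S["pixels"][150:270,205:335],None,fx=5,fy=5,interpolation=cv2.INTER_CUBIC))
E
```

```text
-0.085 [592. 210.]
-0.1 [603. 196.]
-0.135 [625. 163.]
-0.143 [630. 156.]
-0.15 [634. 150.]
pulled mm 40.681941829230475 13.71368901360995 F lamp [5.20457142 8.88779032] 17.8667
```

View pics/fin.png

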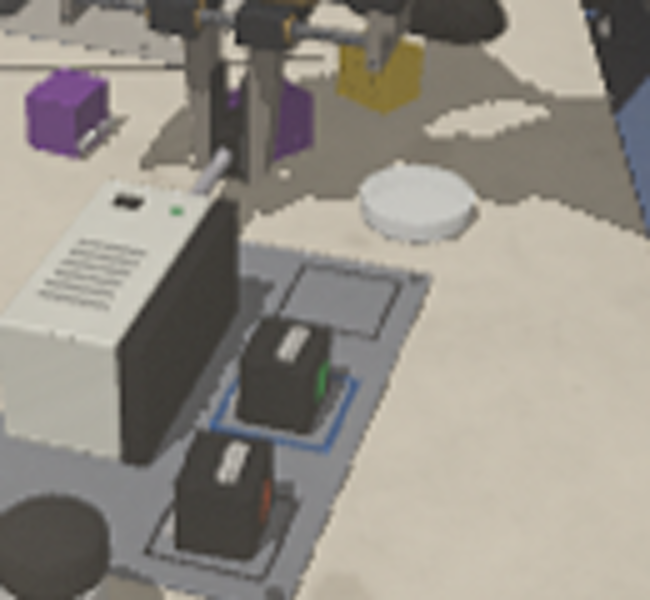

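The rod is out 40.7 mm at about 8.9 N (9 N is given at the mark), and the visible rod end matches the prediction. The cube is still in the square, so I'm handing in.

```bash
python3 - <<'E'
from h import *
bot.hold(.3); p=inl(bot.current_ee_pos())[0]; print((-.12105-p[1])*1e3,bot.current_clock()); bot.job_done()
E
```

```text
40.67333050152396 18.2167
the job is handed in; nothing more can be done
```

I slid the green cube, which started in the right-hand black square, into the blue square without lifting it and let go. I then pulled the rod to its mark and handed in the job at 18.2 s, still gripping the rod with the grip set to 40 N.

- **Rod:** The gripper moved 40.7 mm from home and held steady. The spring force was about 8.9 N, against the 9 N given for the mark, and the jaws stayed on the grip (13.7 mm opening). The red ring was never seen because the housing hid it. Where the rod meets the grip matched the prediction to about 2 mm, checked at 37.8 mm out.
- **Green cube:** The label on its top read about (-3.9, +1.0) mm from the blue centre, inside the 9 mm limit. The unmoved orange cube also read about -5 mm in x from that camera, so the true x offset is probably smaller. I did not measure the cube's angle separately; the jaws squared it, and it looks square in the last picture.
- **Disagreements:** My first label reading in the scene camera gave y = -7.7 mm. That window had picked up bright plate (it put the starting position about 16 mm off), so I redid it with a tighter one. The top camera could not confirm the placing because the arm blocked its view.
- **Bystanders:** The orange cube and the dish look undisturbed in the last picture, as does the part of the lens case in view. The orange cube's label moved less than 1 mm between the start and just after the slide.

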